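Stack a milling-cutter set on its storage pin in order

ROBOT

A 7-joint arm with a two-finger parallel gripper is mounted at the origin on the work surface. World frame = base frame: x ahead of the robot, y to its left, z up, the work surface at z = 0. Lengths are in m, angles in rad, forces in N, time in s.
With the tool pointing down it reaches from about 0.4 to 0.925 m from the base axis. Payload 4.1 kg.
Tool frame: the origin (TCP) lies at the very end of the fingers, on their centre line; the grasp point (between the pads) lies 19 mm behind it; z points along the fingers, y is the line along which they close (so a half turn about z gives the same grasp; the last joint's range is limited). The gripper opens to 85 mm and grips with 20 to 120 N. Pads are 22 mm wide; open, the fingers measure 114 mm over their backs; the gripper's body (76 mm by 85 mm) begins 54 mm behind the grasp point. The pads swing forward as they close: fully open they stand 13 mm farther back than shut.
Start: joints at [1.161, 0.398, 0.045, 1.537, -0.019, 1.207, -0.051], TCP at [0.199, -0.619, 0.231] pointing down, gripper open.
Joint ranges: [-2.82, 2.82], [-0.49, 2.23], [-1.37, 1.46], [0, 2.46], [-1.36, 4.5], [0.23, 2], [-2.94, 2.94]. Speed limits (rad/s): [2.57, 2.57, 3.14, 3.14, 3.14, 3.14, 3.14].

INTERFACE

Orientations are given as a 3x3 rotation matrix whose columns are the frame's x, y, z axes.
In Python, from rig import ctrl gives the robot as it stands. The module is installed in compiled form; this text tells all that it offers.
- The arm moves only by the shell command python3 -m jog 'ROWS' [FORCE]. ROWS is text: rows parted by semicolons, each of 7 numbers parted by spaces: the turn, a rotation vector about the tool's x, y, z as a fraction of full scale, then the shift along the tool's x, y, z as a fraction of full scale, then the opening, from -1 (shut) to 1 (fully open). A call has 1 to 5 rows; each row shifts and turns the commanded pose from where the row before left it, along the tool's axes as they then stand; what a row does not reach is not made up. Full scale, the value 1, is 3 cm for a shift and 6 degrees for a turn. A row lasts 1/10 s, in which the tool goes at most 50 mm and 8.59 degrees, less where a joint would pass 70% of its speed; a pose out of reach is approached as far as the arm can. A call with a number of a shift or a turn outside -1 to 1 is refused whole. A call with a gripper value outside its range is refused whole. The fingers move at their own pace and stop on an object; FORCE is the grip in N (left out, the last holds). Time passes only in rows, so rows that do not move let the fingers close. It gives the time, the measured TCP pose, the force, the opening and the grip force at its end, in the units of the state.
- ctrl.get_state(): the state, without advancing time (a new reading comes with each control period).
- ctrl.snapshot(name): name is "scene" or "top"; returns the picture (400x640x3 uint8, blue, green, red); there is no depth.
- ctrl.camera_info(name): a dict with "K" (3x3 intrinsics, pixels), "origin" and "attitude" of the camera in the world. Camera axes: x right, y down, z forward; pixel columns grow to the right and rows downward; lengths in m; the calibration is good to about 2 mm. A picture is of the moment at which its call begins. camera_info takes no time and is no camera call.
- ctrl.sign_off(): hands the job in; it is judged then, once.
Trained networks look in the newest picture that a camera, given by its name, has taken for a name from the list of things; names that differ only in an ending like _2 or _b are one class to them, and where a whole thing is asked for, a point or a joint stands for the part that bears it (a point fixed in the world has none). Each returns a list of dicts, best first, with "score" (0 to 1); they miss things now and then, are a little off and sometimes report something else, mostly with a low value. They report only what shows in the picture. A call takes as long as a camera call. They do not tell look-alikes from the thing itself.
- ctrl.spot_in(camera, thing): "pixel" ([column, row] in pixels, amid what is visible of it).
The state is a dict: "clock": time; "qpos": joint angles; "joint_velocities": joint speeds; "joint_efforts": joint torques, N m; "tcp_pos": TCP position; "eef_rot": TCP orientation; "contact_force": force on the tool from outside, world axes, zero at the start; "torque": the same for the moment, N m; "finger_gap": finger opening in m; "gripper_force": force on a finger pad.
Only numpy, scipy, OpenCV 4.12 (cv2) and the standard library are available. Lean on these libraries where they do the work, as an engineer would, in place of code of your own. Each camera call takes 0.05 s, during which the arm holds its last target. There are 200 camera calls.

TASK

Get the cutter set ready for the next setup: thread it onto the taller of the two upright storage pins, from the bottom up the long spacer, the toothed cutter, the short spacer and last the hexagon nut, each lying flat and fully down on the one below. Set each piece down rather than dropping it, leave the spanner, tool holder and oil bottle where they are, and let go of everything at the end.

Things in the scene. Friction and masses are not known exactly. Their poses are not given: they have to be found in the camera images.
- tall_pin: The target: fixed round dark-steel plate, 90 mm diameter, 12 mm thick, with an upright steel pin of 16 mm diameter at its centre; the pin's top is 78 mm above the table, its last 4 mm tapered. Origin: centre of the plate's underside on the pin's axis, z up. Pieces rest on the plate, 12 mm above the origin. The finished stack is 74 mm high; the nut's top ends 8 mm above the pin's top.
- short_pin: The wrong pin: a fixed square dark-steel base plate, 80 x 80 x 12 mm, with a short upright pin of 16 mm diameter at its centre whose top is only 38 mm above the table. Origin: centre of the underside of the plate, z up. Stays empty. Its place varies.
- long_spacer: Goes on first. Loose plain smooth bright-steel ring, 48 mm outer diameter, round bore of 27 mm right through, 36 mm high (the taller and wider of the two plain rings), about 0.35 kg, standing upright on the table with the bore vertical. Its origin is the centre of its underside, z up; grip it anywhere across the outside.
- cutter: Second. Loose bright-steel toothed disc (milling cutter), 60 mm diameter over its 18 teeth, bore 27 mm right through, 12 mm thick, about 0.2 kg, lying flat. Its origin is the centre of its underside, z up; grip it anywhere across the outside: to the fingers the rim acts as smooth and nearly round, 10 flats, 57 to 60 mm across.
- short_spacer: Goes on third. Loose plain smooth bright-steel ring like the long spacer but smaller: 40 mm outer diameter, bore 27 mm right through, only 12 mm high, about 0.065 kg, lying flat. Its origin is the centre of its underside, z up; grip it anywhere across the outside.
- hex_nut: Goes on last, on top. Loose dark-steel hexagon nut without thread, 46 mm across flats (53 mm across corners), bore 27 mm right through, 14 mm high, about 0.14 kg, lying flat. Its origin is the centre of its underside, z up; its x axis points square out of one of the six flats, so grip with the fingers closing along x or along any 60 degree turn from it.
- spanner: Bystander: loose steel spanner, 200 mm long, lying flat beyond the work, farther from the robot. Leave it where it is.
- tool_holder: Bystander: loose dark-steel stepped round tool holder standing upright, 63 mm diameter at the foot, 110 mm high, out to one side. Leave it where it is.
- oil_bottle: Bystander: loose white plastic oil bottle with black cap, 52 mm diameter, 120 mm high, standing out to one side. Leave it where it is.
There are look-alikes about, which are no part of the job. What is shaped like the hex_nut but purple is not meant.

How it is judged:
By the outcome, as a careful person would: the job done as asked, in the order asked, and still so for the second after the job is handed in, with the robot touching nothing.
It also fails if it takes over 99 s, if anything falls off the work surface, if the arm or the gripper's body presses on something with over 40 N, if the wrist force passes 120 N, or if a joint passes its speed limit or range.

## Working session

There is one attempt and no reset: what is moved stays moved. The work goes in short steps, Python scripts to look and compute and a shell command to move; the robot and the scene stay as the last step left them, time stands still between calls to the robot, and variables do not carry over. Pictures are saved under pics/ and viewed, at most 17 in all, crops included, and the job is handed in when it is done.

```bash
mkdir -p pics; python3 - <<'E'
from rig import ctrl
import cv2,numpy as np
np.set_printoptions(precision=4,suppress=True)
for c in ("scene","top"):
    im=ctrl.snapshot(c); cv2.imwrite(f"pics/{c}0.png",im)
    i=ctrl.camera_info(c); print(c,{k:np.array(v).round(4).tolist() for k,v in i.items()})
    for t in ["tall_pin","short_pin","long_spacer","cutter","short_spacer","hex_nut","tool_holder","oil_bottle","spanner"]:
        print(t,[(np.round(d["pixel"],1).tolist(),round(d["score"],2)) for d in ctrl.spot_in(c,t)][:4])
s=ctrl.get_state();print(s["clock"],s["tcp_pos"],s["eef_rot"],s["finger_gap"])
E
```

```text
scene {'K': [[373.2461, 0.0, 312.218], [0.0, 373.2461, 194.6346], [0.0, 0.0, 1.0]], 'origin': [1.0251, -0.461, 1.1419], 'attitude': [[0.7256, 0.596, -0.344], [0.6881, -0.6316, 0.3572], [-0.0044, -0.4959, -0.8684]]}
tall_pin [([308.9, 211.6], 0.69)]
short_pin [([286.9, 174.0], 0.95)]
long_spacer [([255.7, 250.2], 0.58)]
cutter [([240.0, 217.5], 0.54)]
short_spacer [([368.2, 156.2], 0.43)]
hex_nut [([331.4, 136.2], 0.67), ([311.0, 126.7], 0.48), ([313.1, 155.1], 0.48)]
tool_holder [([189.9, 297.6], 0.96)]
oil_bottle [([389.4, 98.6], 0.78)]
spanner [([361.1, 223.7], 0.9)]
top {'K': [[443.7717, 0.0, 317.7279], [0.0, 443.7717, 201.5133], [0.0, 0.0, 1.0]], 'origin': [0.4595, -0.0238, 1.3659], 'attitude': [[0.0202, -0.997, 0.075], [-0.9998, -0.0198, 0.0062], [-0.0047, -0.0751, -0.9972]]}
tall_pin [([332.8, 189.1], 0.94)]
short_pin [([313.0, 237.1], 0.63)]
long_spacer [([406.9, 191.7], 0.74)]
cutter [([385.0, 237.4], 0.53)]
short_spacer [([215.8, 183.6], 0.66)]
hex_nut [([271.0, 233.4], 0.64), ([233.8, 236.5], 0.5), ([199.3, 236.0], 0.47), ([245.7, 266.1], 0.43)]
tool_holder [([482.0, 200.5], 0.75), ([303.6, 134.4], 0.4)]
oil_bottle [([142.8, 214.9], 0.77)]
spanner [([303.2, 138.1], 0.75)]
1.0 [ 0.1988 -0.6189  0.2313] [[ 0.952   0.3059  0.    ]
 [ 0.3059 -0.952  -0.0001]
 [-0.      0.0001 -1.    ]] 0.08566497167241835
```

View pics/scene0.png

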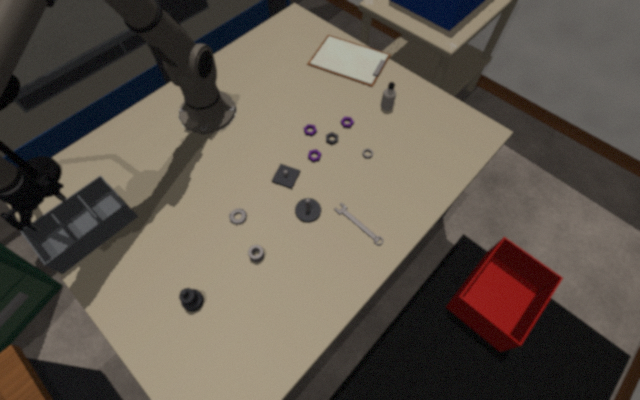

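View pics/top0.png

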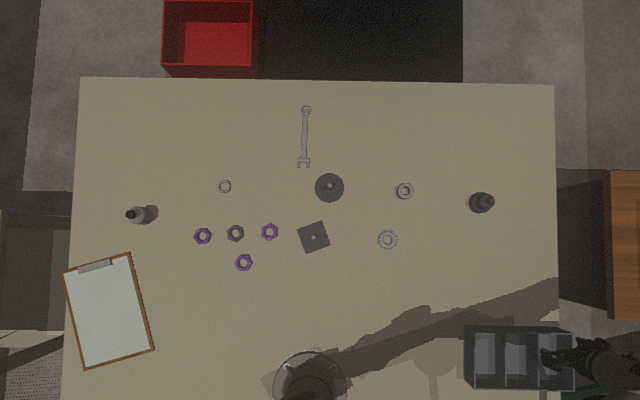

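Top view: four nut shapes at about (203,236), (270,232) and (244,262), all purple, and (235,233), dark grey. The grey one fits. Tall pin is the round plate at (330,188); short pin is the square at (313,237). Long spacer (404,190), cutter (387,240) and short spacer (224,186) are also visible. I'll enlarge to confirm and measure.

```bash
cat > m.py <<'E'
import numpy as np,cv2
from rig import ctrl
from scipy.optimize import least_squares
def cam(c):
    i=ctrl.camera_info(c); return np.array(i["K"]),np.array(i["origin"]),np.array(i["attitude"])
def proj(c,P):
    K,o,R=cam(c); q=(np.asarray(P)-o)@R@K.T; return q[...,:2]/q[...,2:]
def tri(p):  # {cam:pixel}
    A=[];b=[]
    for c,u in p.items():
        K,o,R=cam(c); d=R@np.linalg.inv(K)@np.array([*u,1]); d/=np.linalg.norm(d)
        M=np.eye(3)-np.outer(d,d); A.append(M); b.append(M@o)
    X=np.linalg.lstsq(np.vstack(A),np.hstack(b),rcond=None)[0]
    return X,{c:(proj(c,X)-u).round(1) for c,u in p.items()}
def onplane(c,u,z):
    K,o,R=cam(c); d=R@np.linalg.inv(K)@np.array([*u,1]); return o+d*(z-o[2])/d[2]
def blob(im,seed,r=22,t=14):
    x,y=int(seed[0]),int(seed[1]); w=im[y-r:y+r+1,x-r:x+r+1].astype(float)
    bg=np.median(np.vstack([w[0],w[-1],w[:,0],w[:,-1]]),axis=0)
    chroma=np.abs((w-bg)-(w-bg).mean(2,keepdims=True)).sum(2)
    m=((np.abs(w-bg).sum(2)>3*t)).astype(np.uint8)
    n,l,s,c=cv2.connectedComponentsWithStats(m)
    k=min(range(1,n),key=lambda k:np.hypot(*(c[k]-r))-0.02*s[k,4])
    cs,_=cv2.findContours((l==k).astype(np.uint8),cv2.RETR_EXTERNAL,cv2.CHAIN_APPROX_NONE)
    C=max(cs,key=len); M=cv2.moments(cv2.drawContours(np.zeros_like(m),[C],-1,1,-1),True)
    return np.array([x-r+M['m10']/M['m00'],y-r+M['m01']/M['m00']]),M['m00'],C[:,0]+[x-r,y-r]
E
python3 - <<'E'
from m import *
T=cv2.imread("pics/top0.png");S=cv2.imread("pics/scene0.png")
seeds=dict(tall=((330,188),(308,210)),short=((313,237),(286,176)),long=((404,190),(256,253)),cutter=((387,240),(238,216)),sspacer=((224,186),(367,154)),nut=((235,233),(332,138)))
for k,(a,b) in seeds.items():
    r=14 if k in("nut","sspacer","cutter","long") else 20
    u,A,C=blob(T,a,r);v,B,D=blob(S,b,r if k!="nut" else 11)
    for im,cc in((T,C),(S,D)): pass
    X,e=tri(dict(top=u,scene=v)); print(k,u.round(1),A,v.round(1),B,X.round(4),e)
a=cv2.resize(T[165:275,190:425],None,fx=3.4,fy=3.4,interpolation=cv2.INTER_CUBIC)
b=cv2.resize(S[115:270,220:385],None,fx=3.8,fy=3.8,interpolation=cv2.INTER_CUBIC)
cv2.imwrite("pics/ct.png",a);cv2.imwrite("pics/cs.png",b)
E
```

```text
tall [328.7 187.3] 709.0 [307.6 210.2] 594.0 [ 0.606  -0.0485  0.0054] {'top': array([0.1, 0.1]), 'scene': array([ 0.1, -0. ])}
short [313.1 236.8] 736.0 [285.6 176.1] 543.0 [ 0.453  -0.0037  0.0068] {'top': array([0.1, 0.1]), 'scene': array([ 0.1, -0. ])}
long [406.4 190.1] 49.0 [256.8 255.4] 265.0 [ 0.6028 -0.2828  0.018 ] {'top': array([-0.7, -0.5]), 'scene': array([-0.9,  0.1])}
cutter [388.6 240.3] 27.0 [237.9 217. ] 256.0 [ 0.4492 -0.2319  0.004 ] {'top': array([-0.8, -0.6]), 'scene': array([-0.9,  0.1])}
sspacer [224.7 186.2] 65.0 [367.1 153.7] 107.0 [0.6036 0.2726 0.0084] {'top': array([-0.2, -0.2]), 'scene': array([-0.2,  0. ])}
nut [235.  232.9] 236.0 [331.5 138.5] 171.0 [0.4602 0.235  0.0096] {'top': array([0.1, 0.1]), 'scene': array([ 0.1, -0. ])}
```

View pics/ct.png

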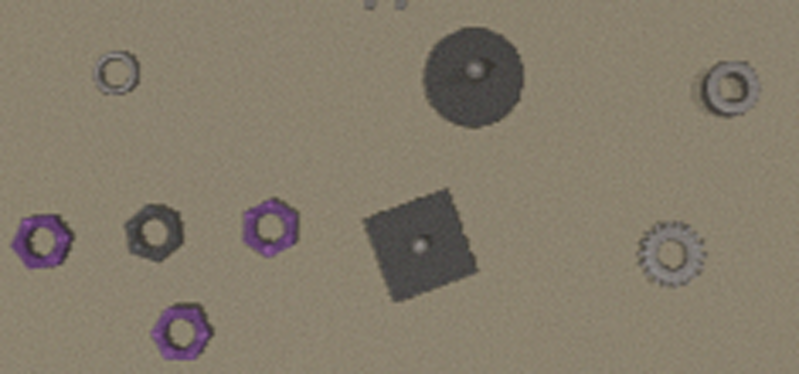

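View pics/cs.png

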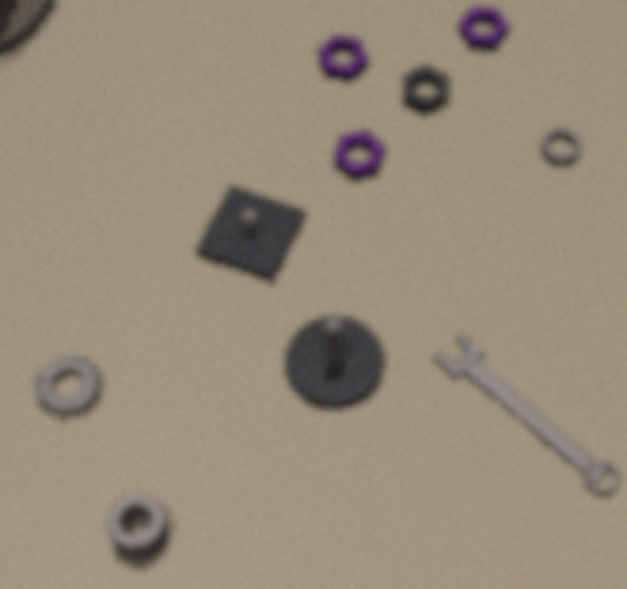

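The enlarged crops confirm the grey nut at crop (155,233), which is top pixel (235,233); its three look-alikes are purple. Next I'll refine the centres (ring top faces, pin tip) and the nut's angle.

```bash
python3 - <<'E'
from m import *
np.set_printoptions(precision=4,suppress=True)
T=cv2.imread("pics/top0.png");S=cv2.imread("pics/scene0.png")
ft=lambda x,y:np.array([190+x/3.4-.35,165+y/3.4-.35]); fs=lambda x,y:np.array([220+x/3.8-.37,115+y/3.8-.37])
pts=dict(pintip=((475,69),(333,323),.078),shorttip=((421,245),(249,213),.038),long=((733,88),(139,521),.036),cutter=((672,254),(69,385),.012),ssp=((117,73),(561,147),.012),nut=((156,232),(426,89),.014))
for k,(a,b,z) in pts.items():
    u,v=ft(*a),fs(*b);X,e=tri(dict(top=u,scene=v));print(k,X,e['top'],'plane:',onplane('top',u,z)[:2],onplane('scene',v,z)[:2])
# silhouette fit of prisms, grey-level difference masks in both views
def sil(c,x,y,a,R,h,n,rb=0):
    t=a+np.arange(n)*2*np.pi/n
    P=np.array([[x+R*np.cos(q),y+R*np.sin(q),z] for z in(0,h) for q in t])
    return cv2.convexHull(proj(c,P).astype(np.float32))
def soft(im,seed,r):
    x,y=int(seed[0])-r,int(seed[1])-r;w=im[y:y+2*r+1,x:x+2*r+1].astype(float)
    bg=np.median(np.vstack([w[0],w[-1],w[:,0],w[:,-1]]),axis=0);return w,bg,x,y
def cost(c,im,seed,r,hull,bore):
    d=soft(im,seed,r); w,bg,x,y=d
    D=np.abs(w-bg).sum(2); s=8
    m=np.zeros(((2*r+1)*s,)*2,np.uint8)
    cv2.fillConvexPoly(m,np.round((hull[:,0]-[x,y]+.5)*s).astype(int),255)
    cv2.fillConvexPoly(m,np.round((bore[:,0]-[x,y]+.5)*s).astype(int),0)
    m=cv2.resize(m,(2*r+1,)*2,interpolation=cv2.INTER_AREA).astype(float); m=cv2.GaussianBlur(m,(0,0),.6)
    return np.corrcoef(m.ravel(),D.ravel())[0,1]
def bore(c,x,y,h):
    t=np.linspace(0,2*np.pi,40); P=[[x+.0135*np.cos(q),y+.0135*np.sin(q),h] for q in t]
    return proj(c,np.array(P)).astype(np.float32)[:,None]
x0,y0=.460,.235;best=[]
for a in range(0,60,3):
  for dx in np.arange(-.004,.0041,.002):
    for dy in np.arange(-.004,.0041,.002):
      q=[cost(c,im,sd,r,sil(c,x0+dx,y0+dy,np.radians(a+30),.0265,.014,6),bore(c,x0+dx,y0+dy,.014)) for c,im,sd,r in(("top",T,(235,233),14),("scene",S,(331,138),11))]
      best.append((sum(q),a,x0+dx,y0+dy,*q))
best.sort(reverse=True)
for b in best[:8]:print(np.round(b,3))
for j in(4,5):print('view',j-4,[(b[1],round(b[2],3),round(b[3],3),round(b[j],3)) for b in sorted(best,key=lambda b:-b[j])[:4]])
E
```

```text
pintip [ 0.6054 -0.0487  0.0795] [-0. -0.] plane: [ 0.6055 -0.0487] [ 0.6048 -0.048 ]
shorttip [ 0.4541 -0.0047  0.0443] [-0.1 -0.1] plane: [ 0.4539 -0.005 ] [ 0.4511 -0.0018]
long [ 0.5991 -0.2773  0.033 ] [-0.4 -0.3] plane: [ 0.5979 -0.278 ] [ 0.6012 -0.2766]
cutter [ 0.4505 -0.2289  0.0102] [-0.1 -0.1] plane: [ 0.4503 -0.229 ] [ 0.4516 -0.229 ]
ssp [0.6035 0.274  0.0095] [-0.1 -0.1] plane: [0.603  0.2731] [0.6046 0.2727]
nut [0.4611 0.2333 0.014 ] [-0.2 -0.2] plane: [0.4606 0.2326] [0.4616 0.2341]
[ 1.83  42.     0.46   0.235  0.928  0.902]
[ 1.829 39.     0.46   0.235  0.927  0.902]
[ 1.826 36.     0.46   0.235  0.923  0.902]
[ 1.824 45.     0.46   0.235  0.923  0.901]
[ 1.822 48.     0.46   0.235  0.922  0.9  ]
[ 1.822 33.     0.46   0.235  0.919  0.902]
[ 1.813 30.     0.46   0.235  0.915  0.898]
[ 1.812 51.     0.46   0.235  0.914  0.897]
view 0 [(42, np.float64(0.46), np.float64(0.235), np.float64(0.928)), (39, np.float64(0.46), np.float64(0.235), np.float64(0.927)), (36, np.float64(0.46), np.float64(0.235), np.float64(0.923)), (45, np.float64(0.46), np.float64(0.235), np.float64(0.923))]
view 1 [(36, np.float64(0.46), np.float64(0.235), np.float64(0.902)), (33, np.float64(0.46), np.float64(0.235), np.float64(0.902)), (39, np.float64(0.46), np.float64(0.235), np.float64(0.902)), (42, np.float64(0.46), np.float64(0.235), np.float64(0.902))]
```

```bash
python3 -m jog '0 0 1 0 0 0 1;0 0 1 0 0 0 1;0 0 0.97 0 0 0 1;0 0 0 0 0 0 1'
python3 -m jog '0 0 0 .89 -.76 0 1;0 0 0 .89 -.76 0 1;0 0 0 .89 -.76 0 1;0 0 0 .89 -.76 0 1;0 0 0 .89 -.76 0 1'
python3 -m jog '0 0 0 .89 -.76 0 1;0 0 0 .89 -.76 0 1;0 0 0 .89 -.76 0 1;0 0 0 .89 -.76 0 1;0 0 0 .89 -.76 0 1'
```

```text
clock: 1.4
tcp_pos: [0.1989, -0.6188, 0.2313]
eef_rot: [[1.0, 0.0, -0.0], [0.0, -1.0, -0.0], [-0.0, 0.0, -1.0]]
contact_force: [0.9, 0.2, -0.1]
finger_gap: 0.0852
gripper_force: 0.0
clock: 1.9
tcp_pos: [0.3333, -0.5039, 0.2315]
eef_rot: [[1.0, 0.002, 0.0], [0.002, -1.0, -0.0], [0.0, 0.0, -1.0]]
contact_force: [0.5, 0.1, 0.2]
finger_gap: 0.0854
gripper_force: 0.0
clock: 2.4
tcp_pos: [0.4668, -0.39, 0.2315]
eef_rot: [[1.0, 0.002, 0.0], [0.002, -1.0, -0.0], [0.0, 0.0, -1.0]]
contact_force: [-0.5, -0.3, -0.1]
finger_gap: 0.0855
gripper_force: 0.0
```

```bash
python3 -m jog '0 0 0 .88 -.75 0 1;0 0 0 .88 -.75 0 1;0 0 0 .88 -.75 0 1;0 0 0 .88 -.75 0 1;0 0 0 .88 -.75 0 1'>/dev/null
python3 -m jog '0 0 0 0 0 1 1;0 0 0 0 0 1 1;0 0 0 0 0 1 1;0 0 0 0 0 1 1;0 0 0 0 0 1 1'>/dev/null
python3 -m jog '0 0 0 0 0 .5 1;0 0 0 0 0 0 1'
python3 - <<'E'
from m import *
im=ctrl.snapshot("scene");t=ctrl.snapshot("top")
a=cv2.resize(im[205:285,210:310],None,fx=4,fy=4,interpolation=cv2.INTER_CUBIC)
b=cv2.resize(t[150:230,360:460],None,fx=4,fy=4,interpolation=cv2.INTER_CUBIC)
cv2.imwrite("pics/g1.png",np.hstack([a,b]))
E
```

```text
clock: 3.6
tcp_pos: [0.5962, -0.2777, 0.0639]
eef_rot: [[1.0, 0.001, -0.004], [0.001, -1.0, 0.002], [-0.004, -0.002, -1.0]]
contact_force: [0.3, -0.7, 0.4]
finger_gap: 0.0857
gripper_force: 0.0
```

View pics/g1.png

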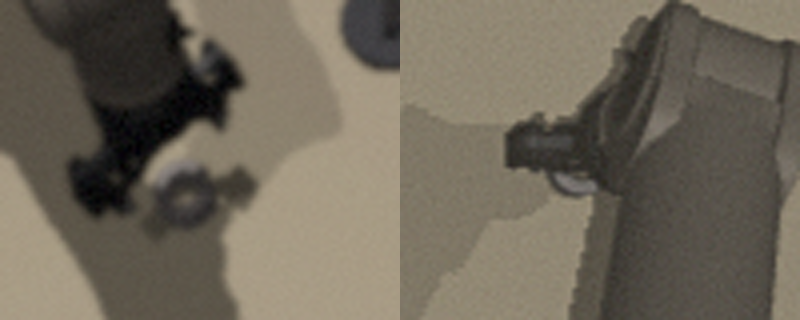

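The picture shows the gripper straddling the long spacer (scene crop (185,195)), with a finger on each side. Now descend and grip.

```bash
python3 -m jog '0 0 0 .1 0 .6 1;0 0 0 0 0 .6 1;0 0 0 0 0 .5 1;0 0 0 0 0 0 1'
python3 -m jog '0 0 0 0 0 0 -1;0 0 0 0 0 0 -1;0 0 0 0 0 0 -1;0 0 0 0 0 0 -1;0 0 0 0 0 0 -1' 60
python3 -m jog '0 0 0 0 0 0 -1;0 0 0 0 0 0 -1;0 0 0 0 0 0 -1;0 0 0 0 0 0 -1;0 0 0 0 0 0 -1' 60
```

```text
clock: 4.1
tcp_pos: [0.5994, -0.2778, 0.013]
eef_rot: [[1.0, 0.0, -0.004], [0.0, -1.0, 0.001], [-0.004, -0.001, -1.0]]
contact_force: [-0.5, 0.2, -1.0]
finger_gap: 0.0856
gripper_force: 0.0
clock: 4.6
tcp_pos: [0.6021, -0.2787, 0.0169]
eef_rot: [[1.0, -0.0, 0.003], [-0.0, -1.0, -0.001], [0.003, 0.001, -1.0]]
contact_force: [-0.2, 0.4, 5.9]
finger_gap: 0.0455
gripper_force: 62.5
clock: 5.1
tcp_pos: [0.6021, -0.2787, 0.0169]
eef_rot: [[1.0, -0.0, 0.003], [-0.0, -1.0, -0.001], [0.003, 0.001, -1.0]]
contact_force: [-0.3, -0.3, 6.0]
finger_gap: 0.0452
gripper_force: 62.5
```

```bash
python3 -m jog '0 0 0 0 0 -.5 -1;0 0 0 0 0 -1 -1;0 0 0 0 0 -1 -1;0 0 0 0 0 -1 -1;0 0 0 .22 0 0 -1'
python3 -m jog '0 0 0 0 -.6 0 -1;0 0 0 0 -1 0 -1;0 0 0 0 -1 0 -1;0 0 0 0 -1 0 -1;0 0 0 0 -1 0 -1'
python3 -m jog '0 0 0 0 -1 0 -1;0 0 0 0 -1 0 -1;0 0 0 0 -.67 0 -1;0 0 0 0 -.4 0 -1;0 0 0 0 0 0 -1'
python3 -m jog '0 0 0 0 0 0 -1;0 0 0 0 0 0 -1;0 0 0 0 0 0 -1'
python3 - <<'E'
from m import *
im=ctrl.snapshot("scene");t=ctrl.snapshot("top")
a=cv2.resize(im[150:230,260:360],None,fx=4,fy=4,interpolation=cv2.INTER_CUBIC)
b=cv2.resize(t[150:230,280:380],None,fx=4,fy=4,interpolation=cv2.INTER_CUBIC)
cv2.imwrite("pics/g2.png",np.hstack([a,b]))
E
```

```text
clock: 5.6
tcp_pos: [0.6095, -0.2803, 0.1256]
eef_rot: [[1.0, -0.001, 0.007], [-0.001, -1.0, -0.004], [0.007, 0.004, -1.0]]
contact_force: [0.6, -1.3, -2.0]
finger_gap: 0.0455
gripper_force: 62.6
clock: 6.1
tcp_pos: [0.6058, -0.1378, 0.1181]
eef_rot: [[1.0, 0.001, -0.004], [0.001, -1.0, 0.001], [-0.004, -0.001, -1.0]]
contact_force: [1.1, 0.9, -2.9]
finger_gap: 0.0456
gripper_force: 62.5
clock: 6.6
tcp_pos: [0.6065, -0.0452, 0.119]
eef_rot: [[1.0, 0.004, -0.002], [0.004, -1.0, 0.001], [-0.002, -0.001, -1.0]]
contact_force: [0.2, -0.1, -2.4]
finger_gap: 0.0453
gripper_force: 62.5
clock: 6.9
tcp_pos: [0.6074, -0.0503, 0.1201]
eef_rot: [[1.0, -0.003, -0.0], [-0.003, -1.0, -0.001], [-0.0, 0.001, -1.0]]
contact_force: [0.2, -0.3, -3.3]
finger_gap: 0.0451
gripper_force: 62.5
```

View pics/g2.png

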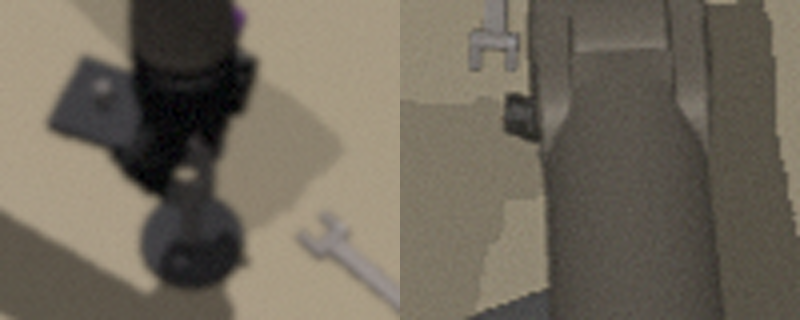

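```bash
python3 - <<'E'
from m import *
im=ctrl.snapshot("scene"); x0,y0,f=280,165,10
g=(255*(im/255.)**.5).astype(np.uint8)
a=cv2.resize(g[y0:y0+58,x0:x0+58],None,fx=f,fy=f,interpolation=cv2.INTER_CUBIC)
b=a.copy()
t=np.linspace(0,2*np.pi,60)
for z,r,c in((.105,.024,(0,0,255)),(.141,.024,(0,255,0)),(.141,.0135,(0,255,0)),(.078,.008,(255,0,0)),(.012,.045,(255,0,0))):
    p=proj("scene",np.c_[.6055+r*np.cos(t),-.0490+r*np.sin(t),0*t+z]); p=((p-[x0,y0]+.5)*f).astype(int)
    cv2.polylines(b,[p],True,c,1)
cv2.imwrite("pics/g3.png",cv2.resize(np.hstack([a,b]),(800,400)))
E
```

```text
(no output)
```

View pics/g3.png

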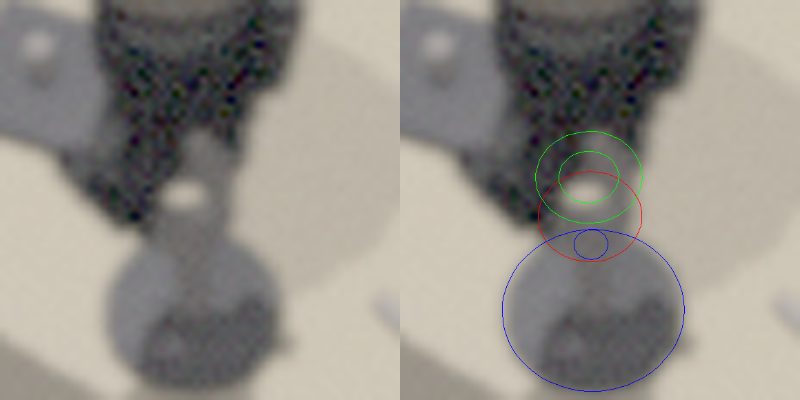

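The bore shows as the bright spot at crop (185,193), about 2 mm off prediction in −x. I'll correct x by +2 mm and descend in stages.

```bash
python3 -m jog '0 0 0 .06 -.04 0 -1;0 0 0 0 0 .4 -1;0 0 0 0 0 .4 -1;0 0 0 0 0 .4 -1;0 0 0 0 0 .4 -1'
python3 -m jog '0 0 0 0 0 .4 -1;0 0 0 0 0 .4 -1;0 0 0 0 0 .3 -1;0 0 0 0 0 0 -1;0 0 0 0 0 0 -1'
python3 -m jog '0 0 0 0 0 .1 -1;0 0 0 0 0 .1 -1;0 0 0 0 0 .1 -1;0 0 0 0 0 0 -1;0 0 0 0 0 0 -1'
```

```text
clock: 7.55
tcp_pos: [0.6086, -0.0471, 0.0705]
eef_rot: [[1.0, -0.0, -0.002], [-0.0, -1.0, -0.0], [-0.002, 0.0, -1.0]]
contact_force: [-0.7, -0.1, -3.3]
finger_gap: 0.0455
gripper_force: 62.6
clock: 8.05
tcp_pos: [0.6095, -0.0472, 0.0392]
eef_rot: [[1.0, -0.0, 0.0], [-0.0, -1.0, -0.0], [0.0, 0.0, -1.0]]
contact_force: [0.0, 0.7, -2.0]
finger_gap: 0.0457
gripper_force: 62.5
clock: 8.55
tcp_pos: [0.6093, -0.0472, 0.0302]
eef_rot: [[1.0, -0.0, -0.0], [-0.0, -1.0, -0.0], [-0.0, 0.0, -1.0]]
contact_force: [0.7, 0.1, -3.8]
finger_gap: 0.0455
gripper_force: 62.5
```

```bash
for i in 1; do python3 -m jog '0 0 0 0 0 .04 -1;0 0 0 0 0 0 -1;0 0 0 0 0 0 -1' | egrep 'tcp|contact'; done
python3 -m jog '0 0 0 0 0 .04 -1;0 0 0 0 0 0 -1;0 0 0 0 0 0 -1'| egrep 'tcp|contact'
python3 -m jog '0 0 0 0 0 .04 -1;0 0 0 0 0 0 -1;0 0 0 0 0 0 -1'| egrep 'tcp|contact'
```

```text
tcp_pos: [0.6093, -0.0472, 0.0291]
contact_force: [-0.4, 0.8, -4.0]
tcp_pos: [0.6094, -0.0472, 0.0289]
contact_force: [-3.6, 0.4, 6.8]
tcp_pos: [0.6094, -0.0472, 0.0289]
contact_force: [-5.6, -0.1, 12.8]
```

```bash
python3 -m jog '0 0 0 0 0 0 1;0 0 0 0 0 0 1;0 0 0 0 0 0 1;0 0 0 0 0 0 1;0 0 0 0 0 0 1'|tail -2
python3 -m jog '0 0 0 0 0 -.5 1;0 0 0 0 0 -1 1;0 0 0 0 0 -1 1;0 0 0 0 0 -1 1;0 0 0 0 0 -1 1'>/dev/null
python3 -m jog '0 0 0 -.86 1 0 1;0 0 0 -.86 1 0 1;0 0 0 -.86 1 0 1;0 0 0 -.86 1 0 1;0 0 0 -.86 1 0 1'>/dev/null
python3 -m jog '0 0 0 -.9 1 0 1;0 0 0 0 0 1 1;0 0 0 0 0 1 1;0 0 0 0 0 1 1;0 0 0 0 0 0 1'>/dev/null
python3 -m jog '0 0 0 0 0 0 1;0 0 0 0 0 0 1;0 0 0 0 0 0 1'
python3 - <<'E'
from m import *
im=ctrl.snapshot("scene");t=ctrl.snapshot("top")
g=lambda a:(255*(a/255.)**.6).astype(np.uint8)
a=cv2.resize(g(im[170:270,200:350]),None,fx=4,fy=4,interpolation=cv2.INTER_CUBIC)
cv2.imwrite("pics/g4.png",a)
E
```

```text
finger_gap: 0.0855
gripper_force: 0.0
clock: 11.75
tcp_pos: [0.4547, -0.2277, 0.0735]
eef_rot: [[1.0, -0.0, 0.003], [-0.0, -1.0, -0.001], [0.003, 0.001, -1.0]]
contact_force: [-0.4, -0.3, -0.4]
finger_gap: 0.0858
gripper_force: 0.0
```

View pics/g4.png

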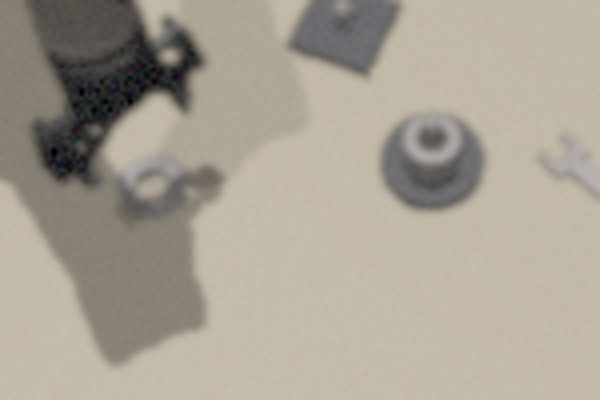

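The long spacer is down on the plate at crop (432,150), with the pin inside it. The gripper is over the cutter at (150,185). I'll close partly and find the table by touch.

```bash
python3 -m jog '0 0 0 -.1 .03 .5 .7;0 0 0 0 0 .5 .7;0 0 0 0 0 .5 .7;0 0 0 0 0 .3 .7;0 0 0 0 0 .1 .7'
python3 -m jog '0 0 0 0 0 0 .7;0 0 0 0 0 .1 .7;0 0 0 0 0 .1 .7;0 0 0 0 0 0 .7;0 0 0 0 0 0 .7'
python3 -m jog '0 0 0 0 0 .05 .7;0 0 0 0 0 0 .7;0 0 0 0 0 0 .7'
```

```text
clock: 12.35
tcp_pos: [0.45, -0.2279, 0.0142]
eef_rot: [[1.0, -0.0, -0.001], [-0.0, -1.0, 0.0], [-0.001, -0.0, -1.0]]
contact_force: [0.0, -0.9, 0.1]
finger_gap: 0.0729
gripper_force: 0.0
clock: 12.85
tcp_pos: [0.4504, -0.2281, 0.0088]
eef_rot: [[1.0, -0.0, 0.0], [-0.0, -1.0, -0.0], [0.0, 0.0, -1.0]]
contact_force: [0.4, -0.5, -0.1]
finger_gap: 0.0725
gripper_force: 0.0
clock: 13.15
tcp_pos: [0.4503, -0.2281, 0.0072]
eef_rot: [[1.0, -0.0, 0.0], [-0.0, -1.0, -0.0], [0.0, 0.0, -1.0]]
contact_force: [0.7, 0.2, -0.5]
finger_gap: 0.0725
gripper_force: 0.0
```

```bash
python3 -m jog '0 0 0 0 0 .1 .7;0 0 0 0 0 0 .7;0 0 0 0 0 0 .7'|egrep 'tcp|cont'
python3 -m jog '0 0 0 0 0 .07 .7;0 0 0 0 0 0 .7;0 0 0 0 0 0 .7'|egrep 'tcp|cont'
python3 -m jog '0 0 0 0 0 .04 .7;0 0 0 0 0 0 .7;0 0 0 0 0 0 .7'|egrep 'tcp|cont'
```

```text
tcp_pos: [0.4501, -0.228, 0.0041]
contact_force: [0.9, 0.6, -0.2]
tcp_pos: [0.4502, -0.228, 0.002]
contact_force: [-0.2, -1.0, -0.2]
tcp_pos: [0.4502, -0.2281, 0.0009]
contact_force: [-0.8, -0.0, -0.0]
```

```bash
python3 -m jog '0 0 0 0 0 0 -1;0 0 0 0 0 0 -1;0 0 0 0 0 0 -1;0 0 0 0 0 0 -1;0 0 0 0 0 0 -1' 60
python3 - <<'E'
from m import *
im=ctrl.snapshot("scene");print(ctrl.get_state()["contact_force"],ctrl.get_state()["torque"])
g=lambda a:(255*(a/255.)**.5).astype(np.uint8)
cv2.imwrite("pics/g5.png",cv2.resize(g(im[190:240,205:275]),None,fx=8,fy=8,interpolation=cv2.INTER_CUBIC))
E
```

```text
clock: 14.55
tcp_pos: [0.4504, -0.2282, 0.0016]
eef_rot: [[1.0, -0.001, 0.0], [-0.001, -1.0, -0.0], [0.0, 0.0, -1.0]]
contact_force: [-0.8, 1.0, 5.1]
finger_gap: 0.056
gripper_force: 63.4
[-1.26866126  1.55326491  5.95740612] [ 0.1929563   0.29899417 -0.06854734]
```

View pics/g5.png

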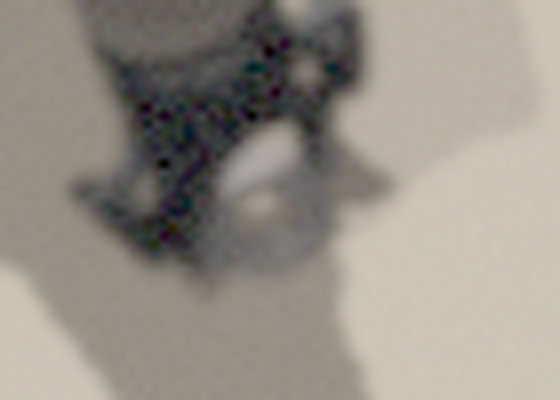

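The cutter is gripped: bore at crop (262,205), a finger on each side. Lift and carry it to the pin.

```bash
python3 -m jog '0 0 0 0 0 -.4 -1;0 0 0 0 0 -1 -1;0 0 0 0 0 -1 -1;0 0 0 0 0 -1 -1;0 0 0 0 0 0 -1'|egrep 'tcp|cont|gap'
python3 -m jog '0 0 0 .5 -.5 0 -1;0 0 0 .86 -1 0 -1;0 0 0 .86 -1 0 -1;0 0 0 .86 -1 0 -1;0 0 0 .86 -1 0 -1'>/dev/null
python3 -m jog '0 0 0 .86 -1 0 -1;0 0 0 .37 -.49 0 -1;0 0 0 0 0 0 -1;0 0 0 0 0 0 -1;0 0 0 0 0 0 -1'
python3 - <<'E'
from m import *
im=ctrl.snapshot("scene"); x0,y0,f=280,165,10
s=ctrl.get_state();print(s['tcp_pos']);X,Y=s['tcp_pos'][:2];h=s['tcp_pos'][2]-.0014
g=(255*(im/255.)**.5).astype(np.uint8)
a=cv2.resize(g[y0:y0+58,x0:x0+58],None,fx=f,fy=f,interpolation=cv2.INTER_CUBIC)
b=a.copy()
t=np.linspace(0,2*np.pi,60)
for z,r,c in((h,.0295,(0,0,255)),(h,.0135,(0,0,255)),(h+.012,.0295,(0,255,0)),(h+.012,.0135,(0,255,0)),(.048,.024,(255,0,0)),(.012,.045,(255,0,0))):
    xx,yy=(.6055,-.0487)
    p=proj("scene",np.c_[xx+r*np.cos(t),yy+r*np.sin(t),0*t+z]); p=((p-[x0,y0]+.5)*f).astype(int)
    cv2.polylines(b,[p],True,c,1)
cv2.imwrite("pics/g6.png",cv2.resize(np.hstack([a,b]),(800,400)))
E
```

```text
tcp_pos: [0.4533, -0.2294, 0.1073]
contact_force: [1.2, -0.5, -1.8]
finger_gap: 0.0557
clock: 16.1
tcp_pos: [0.6039, -0.0506, 0.1022]
eef_rot: [[1.0, -0.003, -0.002], [-0.003, -1.0, -0.002], [-0.002, 0.002, -1.0]]
contact_force: [1.1, 0.1, -2.0]
finger_gap: 0.0563
gripper_force: 64.8
[ 0.60411216 -0.05058811  0.10247183]
```

View pics/g6.png

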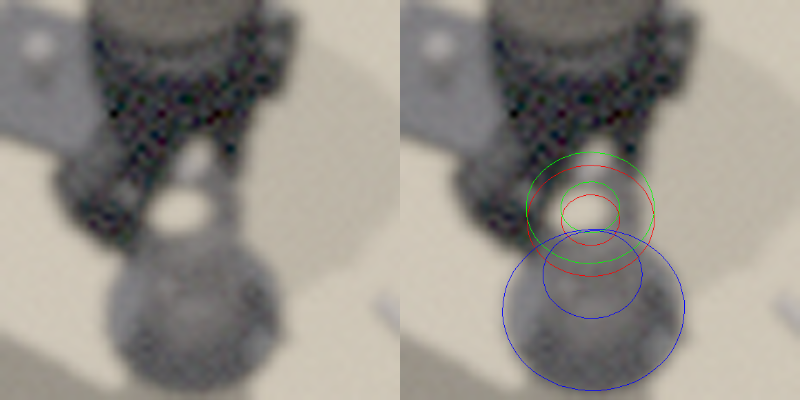

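The cutter's bore, at crop (180,211), sits about 3 mm left of prediction (190,212). I'll correct by +2.4 mm in x and +2.1 mm in y, then lower.

```bash
python3 -m jog '0 0 0 .08 -.07 0 -1;0 0 0 0 0 0 -1;0 0 0 0 0 .4 -1;0 0 0 0 0 .4 -1;0 0 0 0 0 .3 -1'|egrep 'tcp|cont'
python3 -m jog '0 0 0 0 0 .3 -1;0 0 0 0 0 .1 -1;0 0 0 0 0 .1 -1;0 0 0 0 0 0 -1;0 0 0 0 0 0 -1'|egrep 'tcp|cont'
python3 -m jog '0 0 0 0 0 .04 -1;0 0 0 0 0 0 -1;0 0 0 0 0 0 -1'|egrep 'tcp|cont'
```

```text
tcp_pos: [0.6067, -0.0463, 0.068]
contact_force: [-1.0, 0.0, -2.2]
tcp_pos: [0.6082, -0.0463, 0.0552]
contact_force: [0.3, 0.1, -1.5]
tcp_pos: [0.6079, -0.0463, 0.0539]
contact_force: [-0.9, 0.7, -2.3]
```

```bash
python3 -m jog '0 0 0 -.04 .05 .05 -1;0 0 0 0 0 .05 -1;0 0 0 0 0 0 -1;0 0 0 0 0 0 -1'|egrep 'tcp|cont'
python3 -m jog '0 0 0 0 0 .03 -1;0 0 0 0 0 0 -1;0 0 0 0 0 0 -1'|egrep 'tcp|cont'
python3 -m jog '0 0 0 0 0 .03 -1;0 0 0 0 0 0 -1;0 0 0 0 0 0 -1'|egrep 'tcp|cont'
```

```text
tcp_pos: [0.6066, -0.0478, 0.0506]
contact_force: [-0.1, 0.5, -1.9]
tcp_pos: [0.6066, -0.0477, 0.0498]
contact_force: [0.2, -0.0, -1.6]
tcp_pos: [0.6067, -0.0477, 0.0496]
contact_force: [-2.4, 0.5, 6.4]
```

```bash
python3 -m jog '0 0 0 0 0 0 1;0 0 0 0 0 0 1;0 0 0 0 0 0 1;0 0 0 0 0 0 1;0 0 0 0 0 0 1'|tail -2
python3 -m jog '0 0 0 0 0 -.5 1;0 0 0 0 0 -1 1;0 0 0 0 0 -1 1;0 0 0 0 0 -.5 1;0 0 0 0 -.7 0 1'>/dev/null
python3 -m jog '0 0 0 -.05 -1 0 1;0 0 0 0 -1 0 1;0 0 0 0 -1 0 1;0 0 0 0 -1 0 1;0 0 0 0 -1 0 1'>/dev/null
python3 -m jog '0 0 0 0 -1 0 1;0 0 0 0 -1 0 1;0 0 0 0 -1 0 1;0 0 0 0 -1 0 1;0 0 0 0 -1 0 1'>/dev/null
python3 -m jog '0 0 0 0 0 1 .3;0 0 0 0 0 1 .3;0 0 0 0 0 .5 .3;0 0 0 0 0 0 .3;0 0 0 0 0 0 .3'
python3 - <<'E'
from m import *
im=ctrl.snapshot("scene")
g=lambda a:(255*(a/255.)**.6).astype(np.uint8)
a=cv2.resize(g(im[105:230,270:400]),None,fx=4.6,fy=4.6,interpolation=cv2.INTER_CUBIC)
cv2.imwrite("pics/g7.png",a)
E
```

```text
finger_gap: 0.0855
gripper_force: 0.0
clock: 20.95
tcp_pos: [0.6058, 0.2732, 0.0646]
eef_rot: [[1.0, -0.001, 0.001], [-0.001, -1.0, 0.0], [0.001, -0.0, -1.0]]
contact_force: [0.4, 0.4, -0.2]
finger_gap: 0.0558
gripper_force: 0.0
```

View pics/g7.png

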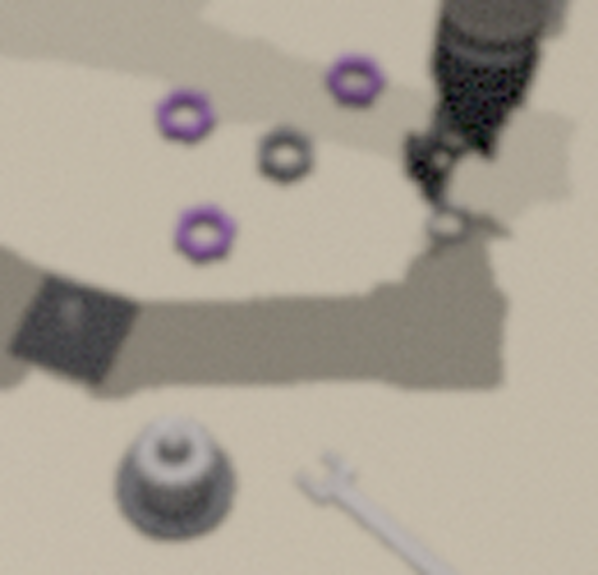

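The cutter is on the long spacer (crop (173,450)), and the gripper is above the short spacer (447,222).

```bash
python3 -m jog '0 0 0 -.05 0 .6 .3;0 0 0 0 0 .6 .3;0 0 0 0 0 .5 .3;0 0 0 0 0 .1 .3;0 0 0 0 0 .1 .3'|egrep 'tcp|cont'
python3 -m jog '0 0 0 0 0 0 .3;0 0 0 0 0 0 .3;0 0 0 0 0 .06 .3;0 0 0 0 0 0 .3;0 0 0 0 0 0 .3'|egrep 'tcp|cont'
python3 -m jog '0 0 0 0 0 0 -1;0 0 0 0 0 0 -1;0 0 0 0 0 0 -1;0 0 0 0 0 0 -1;0 0 0 0 0 0 -1' 40
```

```text
tcp_pos: [0.6042, 0.2734, 0.0073]
contact_force: [0.4, 0.3, 0.5]
tcp_pos: [0.6037, 0.2733, 0.0052]
contact_force: [0.1, -0.8, -0.5]
clock: 22.5
tcp_pos: [0.6039, 0.2736, 0.0058]
eef_rot: [[1.0, 0.0, 0.001], [0.0, -1.0, 0.0], [0.001, -0.0, -1.0]]
contact_force: [-0.7, -0.3, 5.1]
finger_gap: 0.0371
gripper_force: 39.7
```

```bash
python3 -m jog '0 0 0 0 0 -.4 -1;0 0 0 0 0 -1 -1;0 0 0 0 0 -1 -1;0 0 0 0 0 -1 -1;0 0 0 .07 .5 0 -1'|egrep 'tcp|cont|gap'
python3 -m jog '0 0 0 0 1 0 -1;0 0 0 0 1 0 -1;0 0 0 0 1 0 -1;0 0 0 0 1 0 -1;0 0 0 0 1 0 -1'>/dev/null
python3 -m jog '0 0 0 0 1 0 -1;0 0 0 0 1 0 -1;0 0 0 0 1 0 -1;0 0 0 0 1 0 -1;0 0 0 0 1 0 -1'>/dev/null
python3 -m jog '0 0 0 0 .23 0 -1;0 0 0 0 0 0 -1;0 0 0 0 0 0 -1;0 0 0 0 0 0 -1;0 0 0 0 0 0 -1'
python3 - <<'E'
from m import *
im=ctrl.snapshot("scene"); x0,y0,f=280,165,10
s=ctrl.get_state();print(s['tcp_pos']);h=s['tcp_pos'][2]-.0055
g=(255*(im/255.)**.5).astype(np.uint8)
a=cv2.resize(g[y0:y0+58,x0:x0+58],None,fx=f,fy=f,interpolation=cv2.INTER_CUBIC)
b=a.copy()
t=np.linspace(0,2*np.pi,60)
for z,r,c in((h,.0135,(0,0,255)),(h+.012,.020,(0,255,0)),(h+.012,.0135,(0,255,0)),(.060,.03,(255,0,0)),(.012,.045,(255,0,0))):
    xx,yy=(.6055,-.0487)
    p=proj("scene",np.c_[xx+r*np.cos(t),yy+r*np.sin(t),0*t+z]); p=((p-[x0,y0]+.5)*f).astype(int)
    cv2.polylines(b,[p],True,c,1)
cv2.imwrite("pics/g8.png",cv2.resize(np.hstack([a,b]),(800,400)))
E
```

```text
tcp_pos: [0.608, 0.2627, 0.1125]
contact_force: [-0.2, 0.1, -0.3]
finger_gap: 0.0372
clock: 24.5
tcp_pos: [0.6058, -0.0467, 0.107]
eef_rot: [[1.0, 0.003, -0.0], [0.003, -1.0, 0.001], [-0.0, -0.001, -1.0]]
contact_force: [-0.2, 0.4, -1.4]
finger_gap: 0.0374
gripper_force: 40.2
[ 0.60575716 -0.0471479   0.10709299]
```

View pics/g8.png

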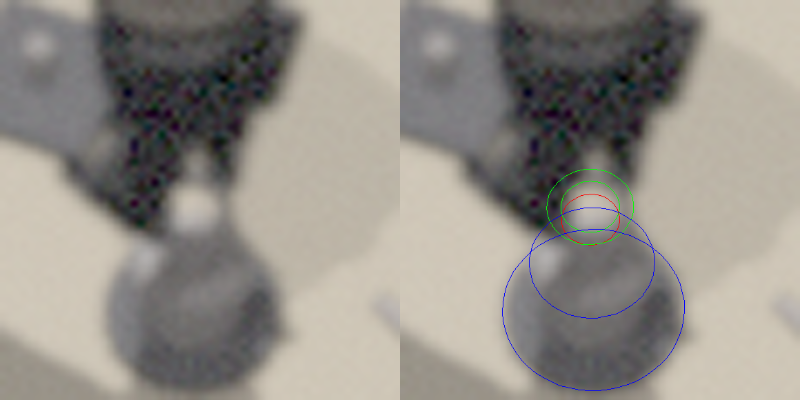

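The bore at crop (193,208) matches the prediction (190,212), so I'll lower it.

```bash
python3 -m jog '0 0 0 0 .02 .3 -1;0 0 0 0 0 .3 -1;0 0 0 0 0 .3 -1;0 0 0 0 0 .2 -1;0 0 0 0 0 0 -1'|egrep 'tcp|cont'
python3 -m jog '0 0 0 0 0 .1 -1;0 0 0 0 0 .05 -1;0 0 0 0 0 0 -1;0 0 0 0 0 0 -1'|egrep 'tcp|cont'
python3 -m jog '0 0 0 0 0 .04 -1;0 0 0 0 0 0 -1;0 0 0 0 0 0 -1'|egrep 'tcp|cont'
python3 -m jog '0 0 0 0 0 .03 -1;0 0 0 0 0 0 -1;0 0 0 0 0 0 -1'|egrep 'tcp|cont'
```

```text
tcp_pos: [0.6046, -0.0493, 0.0725]
contact_force: [-0.5, 0.7, -1.2]
tcp_pos: [0.6059, -0.0493, 0.0698]
contact_force: [0.1, -0.0, -0.7]
tcp_pos: [0.6057, -0.0492, 0.0684]
contact_force: [-0.2, 0.2, -0.7]
tcp_pos: [0.6057, -0.0493, 0.0674]
contact_force: [0.1, 1.3, -0.3]
```

```bash
python3 -m jog '0 0 0 0 0 .03 -1;0 0 0 0 0 0 -1;0 0 0 0 0 0 -1'|egrep 'tcp|cont'
python3 -m jog '0 0 0 0 0 .03 -1;0 0 0 0 0 0 -1;0 0 0 0 0 0 -1'|egrep 'tcp|cont'
python3 -m jog '0 0 0 0 0 .02 -1;0 0 0 0 0 0 -1;0 0 0 0 0 0 -1'|egrep 'tcp|cont'
```

```text
tcp_pos: [0.6057, -0.0493, 0.0665]
contact_force: [0.1, -0.5, -0.6]
tcp_pos: [0.6059, -0.0493, 0.0659]
contact_force: [-0.5, -0.0, 0.3]
tcp_pos: [0.6059, -0.0493, 0.0657]
contact_force: [-1.5, 0.2, 6.0]
```

```bash
python3 -m jog '0 0 0 0 0 0 1;0 0 0 0 0 0 1;0 0 0 0 0 0 1;0 0 0 0 0 0 1;0 0 0 0 0 0 1'|tail -2
python3 -m jog '0 0 0 0 0 -.5 1;0 0 0 0 0 -1 1;0 0 0 0 0 -1 1;0 0 0 0 0 -.5 1;0 0 0 0 0 0 1'>/dev/null
python3 -m jog '0 0 0 -.48 -.94 0 1;0 0 0 -.48 -.94 0 1;0 0 0 -.49 -.94 0 1;0 0 0 -.48 -.94 0 1;0 0 0 -.49 -.95 0 1'>/dev/null
python3 -m jog '0 0 0 -.48 -.94 0 1;0 0 0 -.48 -.94 0 1;0 0 0 -.49 -.95 0 1;0 0 0 -.48 -.95 0 1;0 0 0 -.49 -.95 0 1'>/dev/null
python3 -m jog '0 0 -1 0 0 0 .6;0 0 -.67 0 0 1 .6;0 0 0 0 0 1 .6;0 0 0 0 0 .8 .6;0 0 0 0 0 0 .6'>/dev/null
python3 -m jog '0 0 0 0 0 0 .6;0 0 0 0 0 0 .6'
python3 - <<'E'
from m import *
im=ctrl.snapshot("scene")
g=lambda a:(255*(a/255.)**.6).astype(np.uint8)
a=cv2.resize(g(im[105:230,270:400]),None,fx=4.6,fy=4.6,interpolation=cv2.INTER_CUBIC)
cv2.imwrite("pics/g9.png",a)
E
```

```text
finger_gap: 0.0859
gripper_force: 0.0
clock: 29.65
tcp_pos: [0.4613, 0.2345, 0.072]
eef_rot: [[0.985, 0.174, 0.002], [0.174, -0.985, 0.001], [0.002, -0.001, -1.0]]
contact_force: [-1.2, -0.7, -0.1]
finger_gap: 0.0681
gripper_force: 0.0
```

View pics/g9.png

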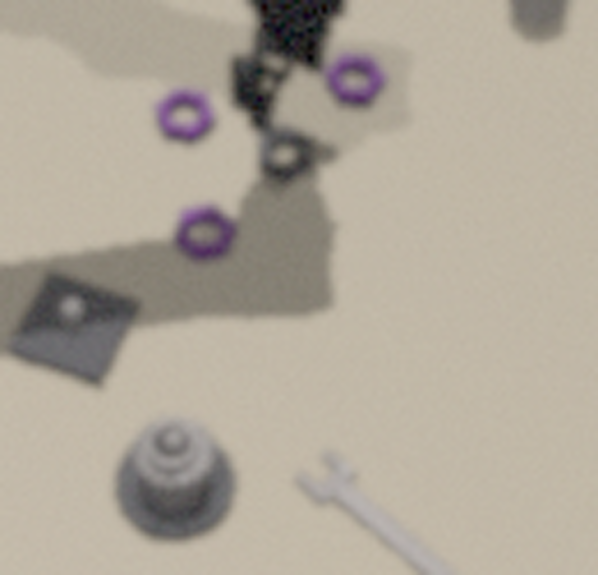

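The short spacer is on the cutter (crop (173,440)), with the pin tip showing. The grey nut (285,155) is between the fingers.

```bash
python3 -m jog '0 0 0 0 0 .6 .6;0 0 0 0 0 .6 .6;0 0 0 0 0 .6 .6;0 0 0 0 0 .2 .6;0 0 0 0 0 .1 .6'|egrep 'tcp|cont'
python3 -m jog '0 0 0 0 0 0 .6;0 0 0 0 0 .1 .6;0 0 0 0 0 .07 .6;0 0 0 0 0 0 .6;0 0 0 0 0 0 .6'|egrep 'tcp|cont'
python3 -m jog '0 0 0 0 0 0 -1;0 0 0 0 0 0 -1;0 0 0 0 0 0 -1;0 0 0 0 0 0 -1;0 0 0 0 0 0 -1' 50
```

```text
tcp_pos: [0.4609, 0.2341, 0.0084]
contact_force: [0.3, 0.0, 0.3]
tcp_pos: [0.4606, 0.234, 0.0031]
contact_force: [-1.1, -1.0, 0.3]
clock: 31.2
tcp_pos: [0.4609, 0.2346, 0.0036]
eef_rot: [[0.985, 0.174, 0.001], [0.174, -0.985, 0.001], [0.001, -0.001, -1.0]]
contact_force: [-0.4, -0.3, 5.4]
finger_gap: 0.0446
gripper_force: 51.5
```

```bash
python3 -m jog '0 0 0 0 0 -.4 -1;0 0 0 0 0 -1 -1;0 0 0 0 0 -1 -1;0 0 1 0 0 -1 -1;0 0 .67 0 0 0 -1'|egrep 'tcp|cont|gap'
python3 -m jog '0 0 0 .25 .5 0 -1;0 0 0 .5 1 0 -1;0 0 0 .5 1 0 -1;0 0 0 .5 1 0 -1;0 0 0 .5 1 0 -1'>/dev/null
python3 -m jog '0 0 0 .5 1 0 -1;0 0 0 .5 1 0 -1;0 0 0 .5 1 0 -1;0 0 0 .5 1 0 -1;0 0 0 .57 .93 0 -1'>/dev/null
python3 -m jog '0 0 0 0 0 0 -1;0 0 0 0 0 0 -1;0 0 0 0 0 0 -1;0 0 0 0 0 0 -1'
python3 - <<'E'
from m import *
im=ctrl.snapshot("scene"); x0,y0,f=280,165,10
s=ctrl.get_state();print(s['tcp_pos']);h=s['tcp_pos'][2]-.0036
g=(255*(im/255.)**.5).astype(np.uint8)
a=cv2.resize(g[y0:y0+58,x0:x0+58],None,fx=f,fy=f,interpolation=cv2.INTER_CUBIC)
b=a.copy()
t=np.linspace(0,2*np.pi,60)
for z,r,c in((h,.0135,(0,0,255)),(h+.014,.023,(0,255,0)),(h+.014,.0135,(0,255,0)),(.072,.02,(255,0,0)),(.012,.045,(255,0,0))):
    xx,yy=(.6055,-.0487)
    p=proj("scene",np.c_[xx+r*np.cos(t),yy+r*np.sin(t),0*t+z]); p=((p-[x0,y0]+.5)*f).astype(int)
    cv2.polylines(b,[p],True,c,1)
cv2.imwrite("pics/g10.png",cv2.resize(np.hstack([a,b]),(800,400)))
E
```

```text
tcp_pos: [0.4632, 0.2353, 0.1093]
contact_force: [1.4, 0.3, -1.6]
finger_gap: 0.0444
clock: 33.1
tcp_pos: [0.6045, -0.0473, 0.105]
eef_rot: [[1.0, 0.002, -0.001], [0.002, -1.0, 0.001], [-0.001, -0.001, -1.0]]
contact_force: [0.8, 0.1, -0.7]
finger_gap: 0.0443
gripper_force: 51.7
[ 0.60460521 -0.04746844  0.10505171]
```

View pics/g10.png

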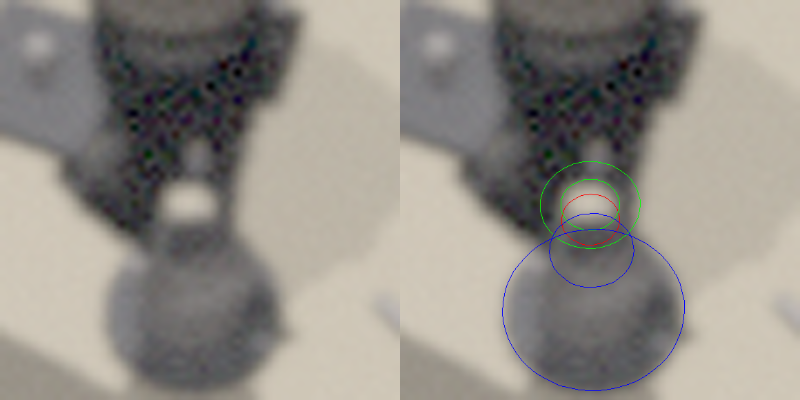

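The bore at crop (188,200) is slightly high compared with (190,212). I'll nudge +1.5 mm in x and −2 mm in y, then lower.

```bash
python3 -m jog '0 0 0 .05 .06 0 -1;0 0 0 0 0 .3 -1;0 0 0 0 0 .3 -1;0 0 0 0 0 .1 -1;0 0 0 0 0 0 -1'|egrep 'tcp|cont'
python3 -m jog '0 0 0 0 0 0 -1;0 0 0 0 0 .1 -1;0 0 0 0 0 0 -1;0 0 0 0 0 0 -1'|egrep 'tcp|cont'
python3 -m jog '0 0 0 0 0 .05 -1;0 0 0 0 0 0 -1;0 0 0 0 0 0 -1'|egrep 'tcp|cont'
python3 -m jog '0 0 0 0 0 .03 -1;0 0 0 0 0 0 -1;0 0 0 0 0 0 -1'|egrep 'tcp|cont'
```

```text
tcp_pos: [0.6057, -0.0507, 0.0827]
contact_force: [-0.5, 0.3, -1.5]
tcp_pos: [0.6067, -0.0508, 0.0811]
contact_force: [-0.7, -0.2, -2.0]
tcp_pos: [0.6066, -0.0508, 0.0795]
contact_force: [-0.0, 0.2, -1.8]
tcp_pos: [0.6066, -0.0508, 0.0786]
contact_force: [0.0, -0.4, -1.3]
```

```bash
python3 -m jog '0 0 0 0 -.04 .03 -1;0 0 0 0 0 .03 -1;0 0 0 0 0 0 -1;0 0 0 0 0 0 -1'|egrep 'tcp|cont'
python3 -m jog '0 0 0 0 0 .03 -1;0 0 0 0 0 0 -1;0 0 0 0 0 0 -1'|egrep 'tcp|cont'
python3 -m jog '0 0 0 0 0 .02 -1;0 0 0 0 0 0 -1;0 0 0 0 0 0 -1'|egrep 'tcp|cont'
python3 -m jog '0 0 0 0 0 .02 -1;0 0 0 0 0 0 -1;0 0 0 0 0 0 -1'|egrep 'tcp|cont'
```

```text
tcp_pos: [0.6066, -0.0496, 0.0767]
contact_force: [-0.9, -0.4, -2.5]
tcp_pos: [0.6066, -0.0496, 0.0759]
contact_force: [-0.3, 0.3, -1.6]
tcp_pos: [0.6067, -0.0495, 0.0757]
contact_force: [-1.5, -0.2, 2.7]
tcp_pos: [0.6067, -0.0496, 0.0756]
contact_force: [-2.4, 0.7, 5.5]
```

The nut seated at z = 0.0756 as expected. Release, retreat upward and move aside, then check.

```bash
python3 -m jog '0 0 0 0 0 0 1;0 0 0 0 0 0 1;0 0 0 0 0 0 1;0 0 0 0 0 0 1;0 0 0 0 0 0 1'|tail -2
python3 -m jog '0 0 0 0 0 -.4 1;0 0 0 0 0 -1 1;0 0 0 0 0 -1 1;0 0 0 0 0 -1 1;0 0 0 0 0 0 1'>/dev/null
python3 -m jog '0 0 0 -.5 1 0 1;0 0 0 -.5 1 0 1;0 0 0 -.5 1 0 1;0 0 0 -.5 1 0 1;0 0 0 -.5 1 0 1'>/dev/null
python3 -m jog '0 0 0 0 0 0 1;0 0 0 0 0 0 1;0 0 0 0 0 0 1'
python3 - <<'E'
from m import *
im=ctrl.snapshot("scene");t=ctrl.snapshot("top")
g=lambda a:(255*(a/255.)**.6).astype(np.uint8)
a=cv2.resize(g(im[105:255,270:400]),(400,460),interpolation=cv2.INTER_CUBIC)
b=cv2.resize(g(t[95:245,265:395]),(400,460),interpolation=cv2.INTER_CUBIC)
cv2.imwrite("pics/g11.png",np.hstack([a,b]))
E
```

```text
finger_gap: 0.0855
gripper_force: 0.0
clock: 37.75
tcp_pos: [0.5321, -0.1982, 0.1767]
eef_rot: [[1.0, 0.002, 0.0], [0.002, -1.0, 0.001], [0.0, -0.001, -1.0]]
contact_force: [0.5, 0.1, -1.1]
finger_gap: 0.0854
gripper_force: 0.0
```

View pics/g11.png

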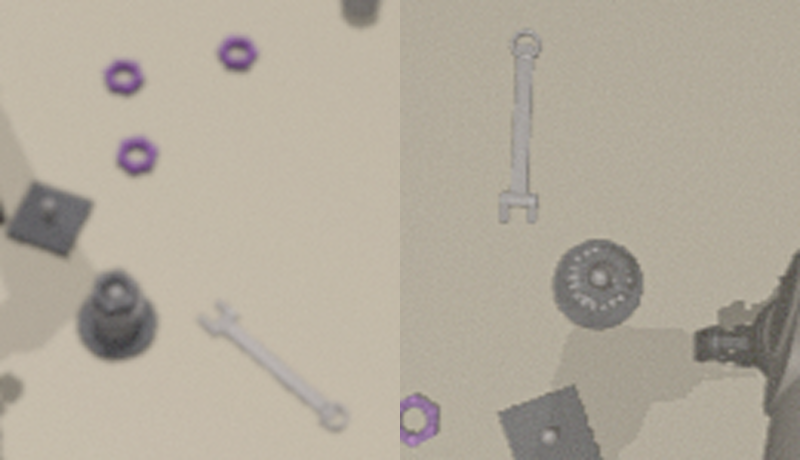

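The whole stack is on the tall pin with the dark nut on top: scene crop (117,290), top crop (598,280). The short pin is empty, and the spanner and purple nuts haven't moved.

```bash
python3 -c "
from rig import ctrl
print(ctrl.sign_off())"
```

```text
the job is handed in; nothing more can be done
None
```

The job is handed in: the long spacer, cutter, short spacer and grey hex nut are stacked in that order on the tall pin, each lowered until it seated, with the gripper open and clear at about 38 s on the robot clock; sign-off reported no verdict.

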